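Push a row of tins home in the tin rack and shut the retaining bar

TASK

Three tins stand touching in a row in the wooden tin rack. Push the row along from behind the last tin, all three together as one train, until the front tin is fully home against the rack's end board; then swing the short retaining bar all the way shut into the lane behind the last tin. Only push: do not pick up or tip anything, and leave the things standing round the rack alone.

Things in the scene. Friction and masses are not known exactly. Their poses are not given: they have to be found in the camera images.
- rack: wooden tin rack fixed to the worktop: a straight lane 380 mm long (its y axis), 106 mm wide, open at the -y end. Origin at the centre of its underside, z up. Floor 6 mm thick (tins stand at z = 6 mm). Side strips 8 mm thick, inner faces at x = +-41 mm, tops at z = 26 mm. End board at +y: inner face y = +180 mm, top z = 56 mm. Row home: tin centres at y = +142, +67, -9 mm
- tin_front: unopened food tin, upright, 75 mm diameter, 58 mm tall, about 0.25 kg; origin at the centre of its underside, z up. First of the row, nearest the end board.
- tin_middle: unopened food tin, upright, 75 mm diameter, 58 mm tall, about 0.25 kg; origin at the centre of its underside, z up. Second of the row, touching the first and the last.
- tin_last: unopened food tin, upright, 75 mm diameter, 58 mm tall, about 0.25 kg; origin at the centre of its underside, z up. Last of the row, nearest the open end of the rack; the one to push. The row takes about 3 to 10 N to slide.
- bar (a joint): retaining bar's angle. Short aluminium bar, 67 mm from hinge to end, 10 mm thick, z = 32 to 56 mm, turning level on an upright hinge outside the rack's -x strip. At q it points along (cos q, -sin q) in the rack's x, y: 0 = shut, its stop, square across the lane to the lane's middle; pi/2 = along the rack's -y. Starts folded clear of the lane, at 1.6 to 2.0 (limit 2.3). Stays where left; about 1 N moves it.
- bar_hinge (a point): point on the bar's hinge axis at half the bar's height; in the rack's frame x = -58, y = -60, z = 44 mm. Hinge boss 18 mm in diameter. With the row home, the shut bar lies about 9 mm behind the last tin; a row that is not home blocks it.
- bar_tip (a point): centre of the bar's rounded free end (14 mm diameter), 60 mm from the hinge axis, at half the bar's height; moves with the bar.
- spice_jar: bystander: spice jar with a yellow cap, 45 mm wide, 100 mm tall, on the worktop left of the rack, beyond its end board; origin at the centre of its underside.
- glass: bystander: small clear drinking glass, 65 mm wide, 88 mm tall, on the worktop behind the bowl, farther from the robot than the rack; origin at the centre of its underside.
- garlic: bystander: garlic bulb, 56 mm wide and tall, on the worktop right of the rack, beyond its open end; origin at the centre of its underside.
- bowl: bystander: small white bowl, 114 mm wide, 47 mm tall, on the worktop behind the rack's +x strip; origin at the centre of its underside.
Mind the look-alikes: they are no part of the job. Leave any green or turquoise look-alike of the tin_last alone.

How it is judged:
By the outcome, as a careful person would: the job done as asked, in the order asked, and still so for the second after the job is handed in, with the robot touching nothing.
It also fails if it takes over 48 s, if anything falls off the work surface, if the arm or the gripper's body presses on something with over 40 N, if the wrist force passes 120 N, or if a joint passes its speed limit or range.

ROBOT

A 7-joint arm with a two-finger parallel gripper is mounted at the origin on a cart in front of the work surface, level with it; the furniture and walls round the work are solid. World frame = base frame: x ahead of the robot, y to its left, z up, the work surface at z = 0. Lengths are in m, angles in degrees, forces in N, time in s.
With the tool pointing down it reaches from about 0.425 to 0.875 m from the base axis. Payload 4.7 kg.
Tool frame: the origin (TCP) lies between the finger pads; the fingertips stand 17 mm ahead of it and the grasp point (between the pads) lies 2 mm behind it; z points along the fingers, y is the line along which they close (so a half turn about z gives the same grasp; the last joint's range is limited). The gripper opens to 87 mm and grips with 3 to 60 N. Pads are 19 mm wide; open, the fingers measure 117 mm over their backs; the gripper's body (75 mm by 190 mm) begins 51 mm behind the grasp point.
Start: joints at [67.615, 18.392, -4.016, 83.108, 1.295, 78.541, -3.26], TCP at [0.256, -0.597, 0.24] pointing down, gripper open.
Joint ranges: [-163.93, 163.93], [-17.29, 119.83], [-79.2, 71.16], [3.27, 140.29], [-89.18, 269.18], [5.43, 117.66], [-154.24, 154.24]. Speed limits (degrees/s): [147.25, 147.25, 180, 180, 180, 180, 180].

INTERFACE

Orientations are given as [roll, pitch, yaw] about the fixed x, y, z axes, in that order (R = Rz(yaw) Ry(pitch) Rx(roll)).
In Python, from cell import env, cams gives the robot as it stands.
- The arm moves only by the shell command python3 -m pendant 'ROWS' [FORCE]. ROWS is JSON, a list of rows, each an object of numbers: "tx", "ty", "tz": the shift along the tool's x, y, z each as a share of 0.05 m, from -1 to 1; "spin": the turn about the tool's z as a share of 4 degrees, from -1 to 1; "claw": the closure, from 0 (fully open) to 1 (shut). A call has 1 to 10 rows; each row shifts and turns the commanded pose from where the row before left it, along the tool's axes as they then stand; what a row does not reach is not made up. A row lasts 1/8 s, in which the tool goes at most 62.5 mm and 10.7 degrees, less where a joint would pass 70% of its speed; a pose out of reach is approached as far as the arm can. A call with a number of a shift or a turn outside -1 to 1 is refused whole. A call with a gripper value outside its range is refused whole. The fingers move at their own pace and stop on an object; FORCE is the grip in N (left out, the last holds). Time passes only in rows, so rows that do not move let the fingers close. It gives the time, the measured TCP pose, the force, the opening and the grip force at its end, in the units of the state.
- env.get_obs(): the state, without advancing time (a new reading comes with each control period).
- cams.read_camera(name): name is "scene" or "top"; returns the picture (400x640x3 uint8, red, green, blue); there is no depth.
- cams.camera_info(name): a dict with "fx", "fy", "cx", "cy" (pixels), "k1" (the pictures are not rectified: a ray, as slopes to the right and down, at radius r is drawn at 1 + k1 r^2 times it, then the intrinsics apply), "rvec" (rotation vector, rad) and "tvec" (3), from world to camera coordinates, as OpenCV has them. Camera axes: x right, y down, z forward; pixel columns grow to the right and rows downward; lengths in m; the calibration is good to about 2 mm. A picture is of the moment at which its call begins. camera_info takes no time and is no camera call.
- env.sign_off(): hands the job in; it is judged then, once.
The state is a dict: "time_s": time; "qpos": joint angles; "joint_velocities": joint speeds; "effort": joint torques, N m; "tool_pos": TCP position; "tool_rot": TCP orientation; "force": force on the tool from outside, world axes, zero at the start; "wrist_torque": the same for the moment, N m; "grip_width": finger opening in m; "grasp_force": force on a finger pad.
Only numpy, scipy, OpenCV 4.12 (cv2) and the standard library are available. Lean on these libraries where they do the work, as an engineer would, in place of code of your own. Each camera call takes 0.05 s, during which the arm holds its last target. There are 200 camera calls.

## Working session

There is one attempt and no reset: what is moved stays moved. The work goes in short steps, Python scripts to look and compute and a shell command to move; the robot and the scene stay as the last step left them, time stands still between calls to the robot, and variables do not carry over. Pictures are saved under pics/ and viewed, at most 10 in all, crops included, and the job is handed in when it is done.

```bash
mkdir -p pics
python3 - <<'E'
from cell import env,cams
import cv2
for n in("scene","top"):
    cv2.imwrite(f"pics/{n}0.png",cams.read_camera(n)[:,:,::-1]); print(n,cams.camera_info(n))
o=env.get_obs();print({k:o[k] for k in("time_s","tool_pos","tool_rot","force","grip_width")})
E
```

```text
scene {'fx': 416.06194226491084, 'fy': 416.06194226491084, 'cx': 320.94700361455483, 'cy': 199.71627897103912, 'k1': -0.08305712138756736, 'rvec': array([ 0.90794889, -2.23306535,  1.34674629]), 'tvec': array([0.33121919, 0.26912344, 0.9436433 ])}
top {'fx': 477.5240777649182, 'fy': 477.5240777649182, 'cx': 315.3572011477643, 'cy': 205.59970302836734, 'k1': -0.10489351438607065, 'rvec': array([ 2.09253774, -2.14444557,  0.18311959]), 'tvec': array([-0.08209736,  0.55392099,  1.37047479])}
{'time_s': 0.1, 'tool_pos': array([ 0.25579823, -0.59704587,  0.23854943]), 'tool_rot': array([-1.79899857e+02,  5.98351404e-03,  2.31989238e+01]), 'force': array([-1.45719096, -0.42944831,  0.15978619]), 'grip_width': 0.08663982089060011}
```

View pics/scene0.png

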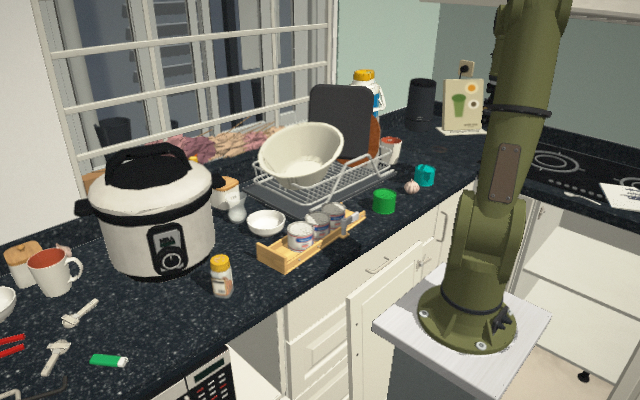

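View pics/top0.png

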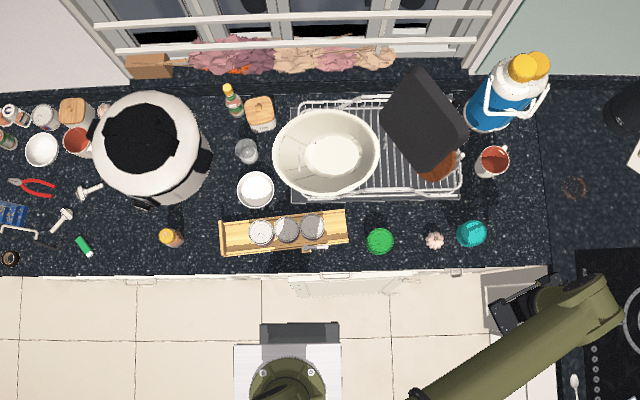

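Top view: the rack spans about (220,238) to (348,227) with its end board at left. Three tins stand in it at (260,231), (287,229) and (313,227), with the bar near (313,250). 
Candidates for tin_last: the silver tin in the rack at (313,227), the green tin at (380,241) and the turquoise tin at (472,234). By the description it is the one in the rack. I'll check it in a close crop.

```bash
cat > h.py <<'E'
import numpy as np,cv2
from cell import env,cams
def ray(n,uv,z):
    c=cams.camera_info(n);R=cv2.Rodrigues(c["rvec"])[0];o=-R.T@c["tvec"]
    K=np.array([[c["fx"],0,c["cx"]],[0,c["fy"],c["cy"]],[0,0,1]])
    p=cv2.undistortPoints(np.array(uv,float).reshape(-1,1,2),K,np.array([c["k1"],0,0,0.])).reshape(-1,2)
    d=np.c_[p,np.ones(len(p))]@R
    return o+d*((z-o[2])/d[:,2])[:,None]
def proj(n,P):
    c=cams.camera_info(n)
    K=np.array([[c["fx"],0,c["cx"]],[0,c["fy"],c["cy"]],[0,0,1]])
    return cv2.projectPoints(np.array(P,float),c["rvec"],c["tvec"],K,np.array([c["k1"],0,0,0.]))[0].reshape(-1,2)
E
python3 - <<'E'
import cv2
a=cv2.imread("pics/top0.png");cv2.imwrite("pics/crop1.png",cv2.resize(a[200:264,212:356],None,fx=5.5,fy=5.5,interpolation=cv2.INTER_CUBIC))
E
```

```text
(no output)
```

View pics/crop1.png

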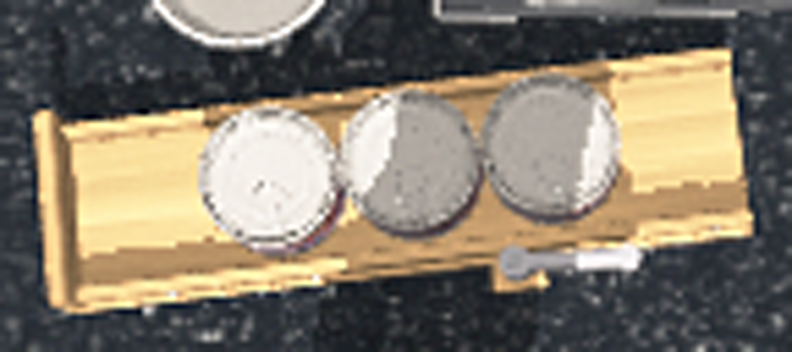

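Run:
```python
from h import *
np.set_printoptions(precision=4,suppress=True)
f=lambda l:np.array(l)/5.5+[211.6,199.6]
t=ray("top",f([(270,173),(411,160),(550,144)]),.064)[:,:2];print("tins",t, np.diff(t,axis=0))
c=ray("top",f([(731,50),(752,235)]),.026)[:,:2];print("open corners",c,np.linalg.norm(c[0]-c[1]))
e=ray("top",f([(58,112),(78,305)]),.056)[:,:2];print("board inner",e,np.linalg.norm(e[0]-e[1]))
h=ray("top",f([(515,263),(630,259)]),.056)[:,:2];print("hinge,tip",h,np.linalg.norm(h[0]-h[1]))
m0=c.mean(0);m1=e.mean(0);d=m1-m0;print("len",np.linalg.norm(d))
u=d/np.linalg.norm(d);v=np.array([u[1],-u[0]]);O=m0+.19*u   # y axis u ; x axis = u rotated -90
print("yaw of y axis",np.degrees(np.arctan2(u[1],u[0])),"O",O,"u",u,"v",v)
for n,p in zip(["tf","tm","tl","h","tip"],[*t,*h]):print(n,"rack xy",(p-O)@v,(p-O)@u)
r=h[1]-h[0];print("q",np.degrees(np.arctan2(-(r@u),r@v)))
e2=ray("top",[(380,241)],.06);print("green",e2)
print("bowl,garlic",ray("top",[(255,190)],.047),ray("top",[(434,240)],.04))
```

```text
tins [[ 0.4776  0.066 ]
 [ 0.4827 -0.0093]
 [ 0.4895 -0.0834]] [[ 0.0052 -0.0753]
 [ 0.0067 -0.0741]]
open corners [[ 0.5446 -0.1833]
 [ 0.4423 -0.1912]] 0.10261785177761552
board inner [[0.5145 0.182 ]
 [0.4101 0.1702]] 0.10507704143023194
hinge,tip [[ 0.4273 -0.0633]
 [ 0.4279 -0.1244]] 0.06109572066863008
len 0.3646922453355251
yaw of y axis 94.89042094107081 O [0.4772 0.002 ] u [-0.0853  0.9964] v [0.9964 0.0853]
tf rack xy 0.00579949339565112 0.06373156433281925
tm rack xy 0.00451780815281867 -0.011743409941302498
tl rack xy 0.00492107002820852 -0.08618351417159822
h rack xy -0.055320936254003195 -0.06082502789498016
tip rack xy -0.05990464337554231 -0.12174855958055486
q 94.30265938417851
green [[ 0.4401 -0.2819  0.06  ]]
bowl,garlic [[0.605  0.0852 0.047 ]] [[ 0.4408 -0.4453  0.04  ]]
```

The crop shows three silver tins touching, with the rear one (tin_last) at crop (550,144), which is (313,227) in the full picture. The bar is folded at q≈94°. 

Plan: turn the tool so its x runs along rack +y, close the fingers, drop in behind tin_last and push.

```bash
python3 -m pendant '[{"spin":-1,"claw":1},{"spin":-1,"claw":1},{"spin":-1,"claw":1},{"spin":-1,"claw":1},{"spin":-1,"claw":1},{"spin":-1,"claw":1},{"spin":-1,"claw":1},{"spin":-1,"claw":1},{"spin":-1,"claw":1},{"spin":-1,"claw":1}]'; python3 -m pendant '[{"spin":-1,"claw":1},{"spin":-1,"claw":1},{"spin":-1,"claw":1},{"spin":-1,"claw":1},{"spin":-1,"claw":1},{"spin":-1,"claw":1},{"spin":-1,"claw":1},{"spin":-0.9,"claw":1},{"claw":1}]'
```

```text
invalid input at $[0]: expected keys tx, ty, tz, spin, claw
invalid input at $[0]: expected keys tx, ty, tz, spin, claw
```

```bash
python3 -m pendant '[{"tx":0,"ty":0,"tz":0,"spin":-1,"claw":1},{"tx":0,"ty":0,"tz":0,"spin":-1,"claw":1},{"tx":0,"ty":0,"tz":0,"spin":-1,"claw":1},{"tx":0,"ty":0,"tz":0,"spin":-1,"claw":1},{"tx":0,"ty":0,"tz":0,"spin":-1,"claw":1},{"tx":0,"ty":0,"tz":0,"spin":-1,"claw":1},{"tx":0,"ty":0,"tz":0,"spin":-1,"claw":1},{"tx":0,"ty":0,"tz":0,"spin":-1,"claw":1},{"tx":0,"ty":0,"tz":0,"spin":-1,"claw":1}]' 20; python3 -m pendant '[{"tx":0,"ty":0,"tz":0,"spin":-1,"claw":1},{"tx":0,"ty":0,"tz":0,"spin":-1,"claw":1},{"tx":0,"ty":0,"tz":0,"spin":-1,"claw":1},{"tx":0,"ty":0,"tz":0,"spin":-1,"claw":1},{"tx":0,"ty":0,"tz":0,"spin":-1,"claw":1},{"tx":0,"ty":0,"tz":0,"spin":-1,"claw":1},{"tx":0,"ty":0,"tz":0,"spin":-1,"claw":1},{"tx":0,"ty":0,"tz":0,"spin":-1,"claw":1},{"tx":0,"ty":0,"tz":0,"spin":-0.9,"claw":1}]'
```

```text
time_s: 1.23
tool_pos: [0.2558, -0.5972, 0.2389]
tool_rot: [-179.9, -0.0, 59.3]
force: [0.5, -0.4, 0.7]
grip_width: 0.0056
grasp_force: 0.0
time_s: 2.35
tool_pos: [0.2558, -0.5972, 0.2389]
tool_rot: [-180.0, -0.1, 94.9]
force: [0.1, 0.5, -0.0]
grip_width: 0.0006
grasp_force: 0.0
```

```bash
python3 -m pendant '[{"tx":0.7,"ty":0.6,"tz":0,"spin":0,"claw":1},{"tx":0.7,"ty":0.6,"tz":0,"spin":0,"claw":1},{"tx":0.7,"ty":0.6,"tz":0,"spin":0,"claw":1},{"tx":0.7,"ty":0.6,"tz":0,"spin":0,"claw":1},{"tx":0.7,"ty":0.6,"tz":0,"spin":0,"claw":1},{"tx":0.7,"ty":0.6,"tz":0,"spin":0,"claw":1},{"tx":0.7,"ty":0.6,"tz":0,"spin":0,"claw":1},{"tx":0.7,"ty":0.6,"tz":0,"spin":0,"claw":1},{"tx":0.7,"ty":0.6,"tz":0,"spin":0,"claw":1}]'; python3 -m pendant '[{"tx":0.7,"ty":0,"tz":0,"spin":0,"claw":1},{"tx":0.7,"ty":0,"tz":0,"spin":0,"claw":1},{"tx":0.6,"ty":0,"tz":0,"spin":0,"claw":1},{"tx":0,"ty":0,"tz":0.8,"spin":0,"claw":1},{"tx":0,"ty":0,"tz":0.8,"spin":0,"claw":1},{"tx":0,"ty":0,"tz":0,"spin":0,"claw":1}]'
```

```text
time_s: 3.48
tool_pos: [0.4992, -0.2597, 0.2392]
tool_rot: [-180.0, -0.0, 94.8]
force: [-0.5, -0.8, -0.4]
grip_width: 0.0007
grasp_force: 0.0
time_s: 4.22
tool_pos: [0.4877, -0.1606, 0.1566]
tool_rot: [-179.6, -0.2, 94.8]
force: [0.2, -0.6, -0.3]
grip_width: 0.0006
grasp_force: 0.0
```

```bash
python3 -m pendant '[{"tx":-0.1,"ty":0.1,"tz":0.6,"spin":0,"claw":1},{"tx":0,"ty":0,"tz":0.5,"spin":0,"claw":1},{"tx":0,"ty":0,"tz":0,"spin":0,"claw":1}]'
python3 - <<'E'
from h import *
a=cams.read_camera("top")[150:300,200:400,::-1];b=cams.read_camera("scene")[180:290,230:430,::-1]
cv2.imwrite("pics/c2.png",cv2.resize(np.vstack([a,b]),None,fx=2.3,fy=2.3,interpolation=cv2.INTER_CUBIC))
E
```

```text
time_s: 4.6
tool_pos: [0.4952, -0.1659, 0.1044]
tool_rot: [-179.9, -0.1, 94.8]
force: [-0.2, 0.0, 0.9]
grip_width: 0.0004
grasp_force: 0.0
```

View pics/c2.png

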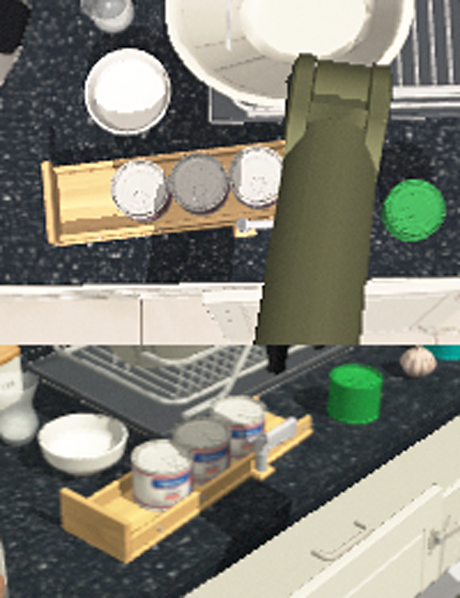

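Run:
```python
from h import *
np.set_printoptions(precision=3,suppress=True)
for z in(0.02,.1,.15):print("dishrack near edge top",z,ray("top",[(292,202),(380,200),(462,197),(330,195)],z)[:,:2].tolist())
print("tcp in scene",proj("scene",[env.get_obs()["tool_pos"]]))
a=cams.read_camera("scene")[60:240,230:480,::-1]
cv2.imwrite("pics/c3.png",cv2.resize(a,None,fx=3.2,fy=3.2,interpolation=cv2.INTER_CUBIC))
```

```text
dishrack near edge top 0.02 [[0.5705124974862723, -0.024374067719740683], [0.5697596910283567, -0.2927131572696351], [0.5726878425743249, -0.5458679946585822], [0.5892643418484358, -0.14078048802871002]]
dishrack near edge top 0.1 [[0.5547931600827579, -0.029195151644820908], [0.5540825401734519, -0.2824967771478641], [0.5568466009279142, -0.5214650613517786], [0.5724941691533463, -0.1390782683115406]]
dishrack near edge top 0.15 [[0.5449685742055614, -0.032208329097996036], [0.5442843208891365, -0.27611153957175727], [0.5469458248989075, -0.5062132280350267], [0.5620128112189153, -0.1380143809883097]]
tcp in scene [[349.629 185.412]]
```

View pics/c3.png

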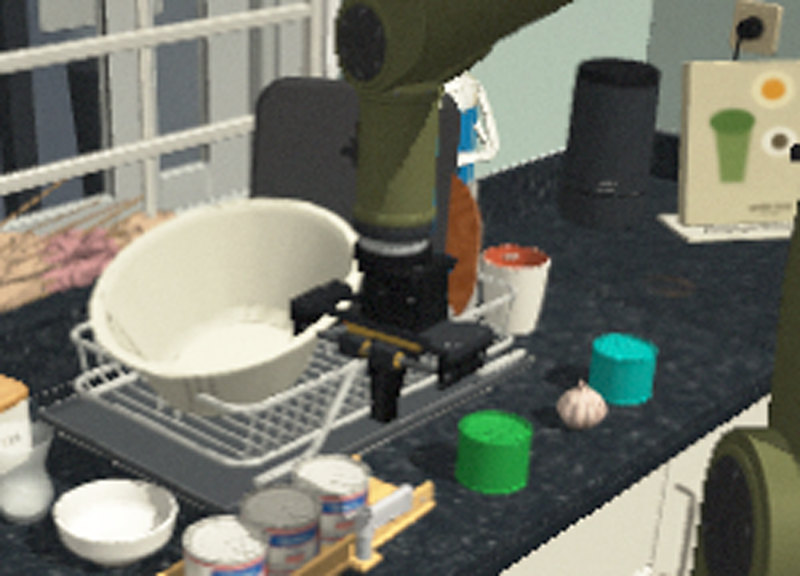

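The scene view shows the closed gripper upright behind the rack. Its wide body lies along world x, toward the dish rack and big bowl at crop (280,330), and would hit them further down. I'll turn it 90° so the body lies along the rack.

```bash
python3 -c "
from cell import env;print(env.get_obs()['qpos'])"; python3 -m pendant '[{"tx":0,"ty":0,"tz":-1,"spin":0,"claw":1},{"tx":0,"ty":0,"tz":-1,"spin":1,"claw":1},{"tx":0,"ty":0,"tz":0,"spin":1,"claw":1},{"tx":0,"ty":0,"tz":0,"spin":1,"claw":1},{"tx":0,"ty":0,"tz":0,"spin":1,"claw":1},{"tx":0,"ty":0,"tz":0,"spin":1,"claw":1},{"tx":0,"ty":0,"tz":0,"spin":1,"claw":1},{"tx":0,"ty":0,"tz":0,"spin":1,"claw":1},{"tx":0,"ty":0,"tz":0,"spin":1,"claw":1},{"tx":0,"ty":0,"tz":0,"spin":1,"claw":1}]';python3 -m pendant '[{"tx":0,"ty":0,"tz":0,"spin":1,"claw":1},{"tx":0,"ty":0,"tz":0,"spin":1,"claw":1},{"tx":0,"ty":0,"tz":0,"spin":1,"claw":1},{"tx":0,"ty":0,"tz":0,"spin":1,"claw":1},{"tx":0,"ty":0,"tz":0,"spin":1,"claw":1},{"tx":0,"ty":0,"tz":0,"spin":1,"claw":1},{"tx":0,"ty":0,"tz":0,"spin":1,"claw":1},{"tx":0,"ty":0,"tz":0,"spin":1,"claw":1},{"tx":0,"ty":0,"tz":0,"spin":1,"claw":1},{"tx":0,"ty":0,"tz":0,"spin":1,"claw":1}]';python3 -m pendant '[{"tx":0,"ty":0,"tz":0,"spin":1,"claw":1},{"tx":0,"ty":0,"tz":0,"spin":1,"claw":1},{"tx":0,"ty":0,"tz":0,"spin":1,"claw":1},{"tx":0,"ty":0,"tz":0,"spin":0.5,"claw":1},{"tx":0,"ty":0,"tz":0,"spin":0,"claw":1}]'
```

```text
[ 45.1625372   11.75206588 -32.38767829 109.15179376   7.20674624
  60.91992258  14.60876071]
time_s: 6.0
tool_pos: [0.4965, -0.166, 0.2065]
tool_rot: [179.8, -0.0, 58.7]
force: [-0.1, -0.3, -0.3]
grip_width: 0.0004
grasp_force: 0.0
time_s: 7.25
tool_pos: [0.4965, -0.166, 0.2065]
tool_rot: [179.9, -0.1, 18.7]
force: [0.8, 0.5, 0.4]
grip_width: 0.0005
grasp_force: 0.0
time_s: 7.88
tool_pos: [0.4961, -0.166, 0.2055]
tool_rot: [180.0, -0.1, 4.8]
force: [-0.5, 0.2, -0.5]
grip_width: 0.0002
grasp_force: 0.0
```

```bash
python3 -m pendant '[{"tx":0,"ty":0,"tz":0.8,"spin":0,"claw":1},{"tx":0,"ty":0,"tz":0.8,"spin":0,"claw":1},{"tx":0,"ty":0,"tz":0.8,"spin":0,"claw":1},{"tx":0,"ty":0,"tz":0.6,"spin":0,"claw":1},{"tx":0,"ty":0,"tz":0.3,"spin":0,"claw":1},{"tx":0,"ty":0,"tz":0,"spin":0,"claw":1}]';python3 -m pendant '[{"tx":0,"ty":-0.2,"tz":0,"spin":0,"claw":1},{"tx":0,"ty":-0.2,"tz":0,"spin":0,"claw":1},{"tx":0,"ty":-0.1,"tz":0,"spin":0,"claw":1},{"tx":0,"ty":-0.1,"tz":0,"spin":0,"claw":1},{"tx":0,"ty":-0.1,"tz":0,"spin":0,"claw":1},{"tx":0,"ty":-0.1,"tz":0,"spin":0,"claw":1}]'
```

```text
time_s: 8.62
tool_pos: [0.4954, -0.1658, 0.0391]
tool_rot: [-180.0, 0.1, 4.8]
force: [-0.5, -0.7, 0.3]
grip_width: 0.0005
grasp_force: 0.0
time_s: 9.38
tool_pos: [0.4927, -0.1284, 0.0399]
tool_rot: [179.8, -0.1, 4.7]
force: [0.4, -5.7, -0.0]
grip_width: 0.0005
grasp_force: 2.8
```

```bash
python3 -m pendant '[{"tx":0,"ty":-0.12,"tz":0,"spin":0,"claw":1},{"tx":0,"ty":-0.12,"tz":0,"spin":0,"claw":1},{"tx":0,"ty":-0.12,"tz":0,"spin":0,"claw":1},{"tx":0,"ty":-0.12,"tz":0,"spin":0,"claw":1},{"tx":0,"ty":-0.12,"tz":0,"spin":0,"claw":1},{"tx":0,"ty":-0.12,"tz":0,"spin":0,"claw":1},{"tx":0,"ty":-0.12,"tz":0,"spin":0,"claw":1},{"tx":0,"ty":-0.12,"tz":0,"spin":0,"claw":1},{"tx":0,"ty":-0.12,"tz":0,"spin":0,"claw":1},{"tx":0,"ty":0,"tz":0,"spin":0,"claw":1}]'
```

```text
time_s: 10.62
tool_pos: [0.4882, -0.0736, 0.0398]
tool_rot: [179.9, -0.0, 4.7]
force: [-0.1, -3.9, 1.2]
grip_width: 0.0002
grasp_force: 2.1
```

```bash
python3 -m pendant '[{"tx":0,"ty":-0.06,"tz":0,"spin":0,"claw":1},{"tx":0,"ty":-0.06,"tz":0,"spin":0,"claw":1},{"tx":0,"ty":-0.06,"tz":0,"spin":0,"claw":1},{"tx":0,"ty":0,"tz":0,"spin":0,"claw":1}]';python3 -m pendant '[{"tx":0,"ty":-0.04,"tz":0,"spin":0,"claw":1},{"tx":0,"ty":-0.04,"tz":0,"spin":0,"claw":1},{"tx":0,"ty":0,"tz":0,"spin":0,"claw":1}]'
```

```text
time_s: 11.12
tool_pos: [0.4874, -0.0647, 0.0398]
tool_rot: [179.9, -0.0, 4.7]
force: [0.1, -4.4, 1.3]
grip_width: 0.0005
grasp_force: 2.5
time_s: 11.5
tool_pos: [0.4871, -0.0609, 0.0398]
tool_rot: [179.9, -0.0, 4.7]
force: [1.5, -4.9, 0.7]
grip_width: 0.0002
grasp_force: 2.7
```

```bash
for i in 1; do python3 -m pendant '[{"tx":0,"ty":-0.04,"tz":0,"spin":0,"claw":1},{"tx":0,"ty":0,"tz":0,"spin":0,"claw":1}]'; done;python3 -m pendant '[{"tx":0,"ty":-0.04,"tz":0,"spin":0,"claw":1},{"tx":0,"ty":0,"tz":0,"spin":0,"claw":1}]'
```

```text
time_s: 11.75
tool_pos: [0.487, -0.059, 0.0398]
tool_rot: [179.9, -0.0, 4.7]
force: [0.9, -5.8, 0.9]
grip_width: 0.0004
grasp_force: 2.8
time_s: 12.0
tool_pos: [0.4868, -0.057, 0.0398]
tool_rot: [179.9, -0.0, 4.7]
force: [1.3, -5.8, 1.7]
grip_width: 0.0005
grasp_force: 2.8
```

```bash
python3 -m pendant '[{"tx":0,"ty":-0.04,"tz":0,"spin":0,"claw":1},{"tx":0,"ty":-0.04,"tz":0,"spin":0,"claw":1},{"tx":0,"ty":0,"tz":0,"spin":0,"claw":1}]'; python3 -m pendant '[{"tx":0,"ty":-0.04,"tz":0,"spin":0,"claw":1},{"tx":0,"ty":0,"tz":0,"spin":0,"claw":1}]'
```

```text
time_s: 12.38
tool_pos: [0.4868, -0.0564, 0.04]
tool_rot: [179.7, -0.1, 4.6]
force: [1.1, -12.1, 1.8]
grip_width: 0.0004
grasp_force: 6.2
time_s: 12.62
tool_pos: [0.4868, -0.0562, 0.0402]
tool_rot: [179.5, -0.1, 4.5]
force: [1.7, -16.1, 0.4]
grip_width: 0.0005
grasp_force: 8.1
```

Run:
```python
from h import *
a=cams.read_camera("top")[200:264,212:356,::-1];b=cams.read_camera("scene")[180:290,230:374,::-1]
cv2.imwrite("pics/c4.png",cv2.resize(np.vstack([a,b]),None,fx=3.4,fy=3.4,interpolation=cv2.INTER_CUBIC))
```

```text
(no output)
```

View pics/c4.png

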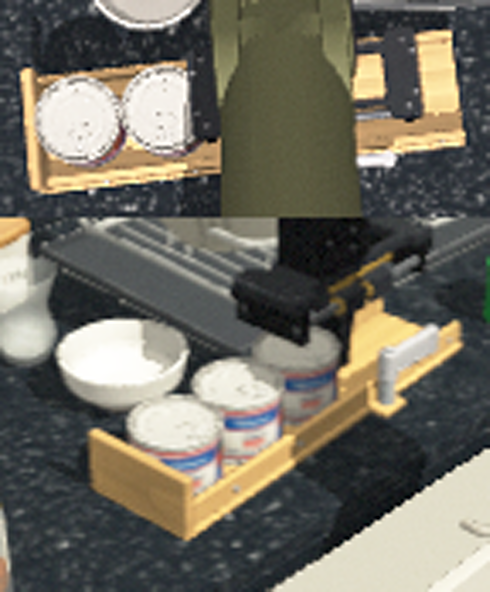

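The force rose from 6 to 16 N with the arm stalled, and the picture shows the front tin at (78,118) against the end board. The row is home, so I'll back off, rise and set up for the bar.

```bash
python3 -m pendant '[{"tx":0,"ty":0.3,"tz":0,"spin":0,"claw":1},{"tx":0,"ty":0.6,"tz":0,"spin":0,"claw":1},{"tx":0,"ty":0.8,"tz":0,"spin":0,"claw":1},{"tx":0,"ty":0.2,"tz":-0.7,"spin":0,"claw":1},{"tx":-0.6,"ty":0.1,"tz":-0.8,"spin":0,"claw":0},{"tx":-0.7,"ty":0,"tz":-0.5,"spin":0,"claw":0},{"tx":0,"ty":0,"tz":0,"spin":-1,"claw":0},{"tx":0,"ty":0,"tz":0,"spin":-1,"claw":0},{"tx":0,"ty":0,"tz":0,"spin":-1,"claw":0},{"tx":0,"ty":0,"tz":0,"spin":-1,"claw":0}]';python3 -m pendant '[{"tx":0,"ty":0,"tz":0,"spin":-1,"claw":0},{"tx":0,"ty":0,"tz":0,"spin":-1,"claw":0},{"tx":0,"ty":0,"tz":0,"spin":-1,"claw":0},{"tx":0,"ty":0,"tz":0,"spin":-0.5,"claw":0},{"tx":0,"ty":0,"tz":0,"spin":0,"claw":0}]'
```

```text
time_s: 13.98
tool_pos: [0.4295, -0.1534, 0.1393]
tool_rot: [-179.9, -0.0, 21.0]
force: [0.3, -0.6, 0.7]
grip_width: 0.0525
grasp_force: 0.0
time_s: 14.6
tool_pos: [0.4295, -0.1539, 0.1394]
tool_rot: [-180.0, -0.0, 34.8]
force: [0.3, -0.6, -0.0]
grip_width: 0.0868
grasp_force: 0.0
```

Run:
```python
from h import *
np.set_printoptions(precision=3,suppress=True)
p=env.get_obs()["tool_pos"];y=np.radians(env.get_obs()["tool_rot"][2])
d=np.array([.429,-.152])-p[:2];print(p,"tx",d@[np.cos(y),np.sin(y)],"ty",d@[np.sin(y),-np.cos(y)])
a=cams.read_camera("top")[190:280,212:356,::-1];b=cams.read_camera("scene")[180:290,230:374,::-1]
cv2.imwrite("pics/c5.png",cv2.resize(np.vstack([a,b]),None,fx=2.9,fy=2.9,interpolation=cv2.INTER_CUBIC))
```

```text
[ 0.43  -0.154  0.139] tx 0.0006624003924464286 ty -0.0019114784967898223
```

View pics/c5.png

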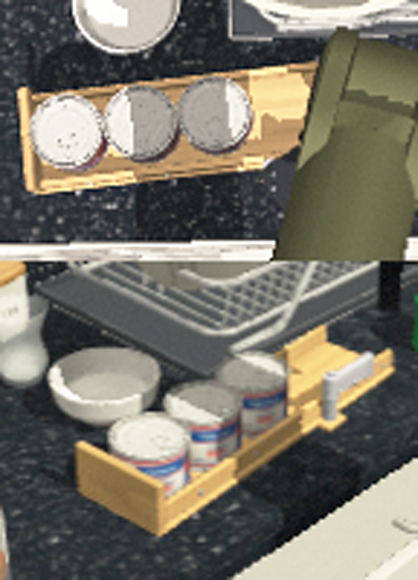

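The picture shows all three tins touching, with the front one against the end board at (68,130). The bar is still folded at (345,375). Now the open finger goes down on the outer side of the bar.

```bash
python3 -m pendant '[{"tx":0,"ty":0,"tz":0.7,"spin":0,"claw":0},{"tx":0,"ty":0,"tz":0.5,"spin":0,"claw":0},{"tx":0,"ty":0,"tz":0.5,"spin":0,"claw":0},{"tx":0,"ty":0,"tz":0,"spin":0,"claw":0}]'
python3 - <<'E'
from h import *
b=cams.read_camera("scene")[170:280,270:420,::-1]
cv2.imwrite("pics/c6.png",cv2.resize(b,None,fx=4,fy=4,interpolation=cv2.INTER_CUBIC))
E
```

```text
time_s: 15.2
tool_pos: [0.428, -0.1537, 0.053]
tool_rot: [-179.8, 0.1, 34.8]
force: [0.8, 0.4, 1.5]
grip_width: 0.087
grasp_force: 0.0
```

View pics/c6.png

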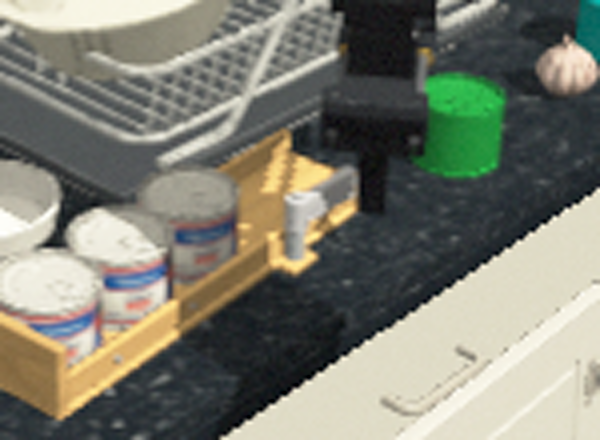

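The near finger stands on the outer side of the bar, by its tip at crop (370,190), and is clear of the green tin. Pushing the bar toward rack +x.

```bash
python3 -m pendant '[{"tx":0.16,"ty":0.09,"tz":0,"spin":0,"claw":0},{"tx":0.16,"ty":0.09,"tz":0,"spin":0,"claw":0},{"tx":0.16,"ty":0.09,"tz":0,"spin":0,"claw":0},{"tx":0.16,"ty":0.09,"tz":0,"spin":0,"claw":0},{"tx":0.16,"ty":0.09,"tz":0,"spin":0,"claw":0},{"tx":0,"ty":0,"tz":0,"spin":0,"claw":0}]'
python3 - <<'E'
from h import *
b=cams.read_camera("scene")[170:280,270:420,::-1]
cv2.imwrite("pics/c7.png",cv2.resize(b,None,fx=4,fy=4,interpolation=cv2.INTER_CUBIC))
E
```

```text
time_s: 16.0
tool_pos: [0.4765, -0.1497, 0.0546]
tool_rot: [180.0, -0.1, 34.8]
force: [0.3, 0.5, 0.5]
grip_width: 0.0872
grasp_force: 0.0
```

View pics/c7.png

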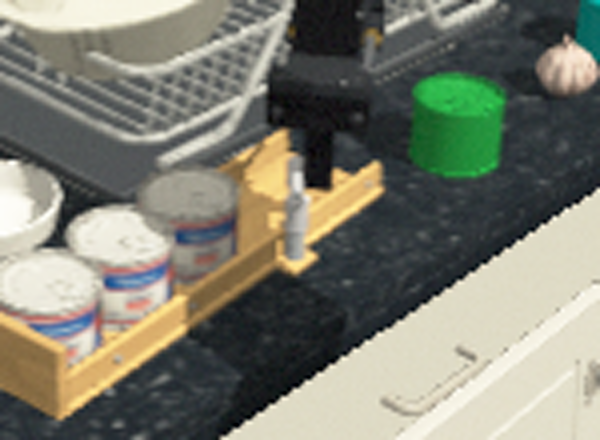

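The bar has swung partly into the lane; its end is near crop (297,165). I'll lift, close, square up and push it the rest of the way from behind.

```bash
python3 -m pendant '[{"tx":-0.1,"ty":0,"tz":0,"spin":0,"claw":0},{"tx":0,"ty":0,"tz":-0.6,"spin":0,"claw":0},{"tx":0.1,"ty":0,"tz":-0.6,"spin":0,"claw":1},{"tx":0,"ty":0,"tz":0,"spin":1,"claw":1},{"tx":0,"ty":0,"tz":0,"spin":1,"claw":1},{"tx":0,"ty":0,"tz":0,"spin":1,"claw":1},{"tx":0,"ty":0,"tz":0,"spin":1,"claw":1},{"tx":0,"ty":0,"tz":0,"spin":1,"claw":1},{"tx":0,"ty":0,"tz":0,"spin":1,"claw":1},{"tx":0,"ty":0,"tz":0,"spin":1,"claw":1}]';python3 -m pendant '[{"tx":0,"ty":0,"tz":0,"spin":0.5,"claw":1},{"tx":0,"ty":0,"tz":0.6,"spin":0,"claw":1},{"tx":0,"ty":0,"tz":0.5,"spin":0,"claw":1},{"tx":0,"ty":0,"tz":0,"spin":0,"claw":1}]'
```

```text
time_s: 17.3
tool_pos: [0.4748, -0.1505, 0.1147]
tool_rot: [180.0, -0.0, 6.6]
force: [0.6, 0.7, 0.1]
grip_width: 0.015
grasp_force: 0.0
time_s: 17.8
tool_pos: [0.4734, -0.1497, 0.0579]
tool_rot: [-179.9, 0.2, 4.8]
force: [0.8, 0.0, -0.5]
grip_width: 0.0004
grasp_force: 0.0
```

```bash
python3 -m pendant '[{"tx":0,"ty":-0.2,"tz":0.08,"spin":0,"claw":1},{"tx":0,"ty":-0.2,"tz":0,"spin":0,"claw":1},{"tx":0,"ty":-0.2,"tz":0,"spin":0,"claw":1},{"tx":0,"ty":-0.2,"tz":0,"spin":0,"claw":1},{"tx":0,"ty":-0.2,"tz":0,"spin":0,"claw":1},{"tx":0,"ty":-0.15,"tz":0,"spin":0,"claw":1},{"tx":0,"ty":-0.1,"tz":0,"spin":0,"claw":1},{"tx":0,"ty":0,"tz":0,"spin":0,"claw":1}]'; python3 -m pendant '[{"tx":0,"ty":-0.05,"tz":0,"spin":0,"claw":1},{"tx":0,"ty":-0.05,"tz":0,"spin":0,"claw":1},{"tx":0,"ty":0,"tz":0,"spin":0,"claw":1}]'
```

```text
time_s: 18.8
tool_pos: [0.4696, -0.0869, 0.0554]
tool_rot: [-180.0, 0.0, 4.9]
force: [0.7, 0.4, 0.2]
grip_width: 0.0003
grasp_force: 0.0
time_s: 19.18
tool_pos: [0.4695, -0.0826, 0.0555]
tool_rot: [-180.0, 0.0, 4.8]
force: [0.2, -0.5, -0.1]
grip_width: 0.0007
grasp_force: 0.1
```

```bash
python3 -m pendant '[{"tx":0,"ty":-0.05,"tz":0,"spin":0,"claw":1},{"tx":0,"ty":-0.05,"tz":0,"spin":0,"claw":1},{"tx":0,"ty":0,"tz":0,"spin":0,"claw":1}]'; python3 -m pendant '[{"tx":0,"ty":-0.04,"tz":0,"spin":0,"claw":1},{"tx":0,"ty":0,"tz":0,"spin":0,"claw":1}]'
```

```text
time_s: 19.55
tool_pos: [0.4691, -0.0774, 0.0555]
tool_rot: [-180.0, 0.0, 4.8]
force: [0.3, 0.3, -0.1]
grip_width: 0.0002
grasp_force: 0.0
time_s: 19.8
tool_pos: [0.4689, -0.0756, 0.0555]
tool_rot: [-180.0, 0.0, 4.8]
force: [0.3, -0.6, 0.7]
grip_width: 0.0004
grasp_force: 0.1
```

```bash
python3 -m pendant '[{"tx":0,"ty":-0.04,"tz":0,"spin":0,"claw":1},{"tx":0,"ty":0,"tz":0,"spin":0,"claw":1}]'; python3 -m pendant '[{"tx":0,"ty":-0.04,"tz":0,"spin":0,"claw":1},{"tx":0,"ty":0,"tz":0,"spin":0,"claw":1}]'
```

```text
time_s: 20.05
tool_pos: [0.4688, -0.0737, 0.0555]
tool_rot: [180.0, 0.0, 4.8]
force: [-0.0, -0.3, 0.3]
grip_width: 0.0008
grasp_force: 0.3
time_s: 20.3
tool_pos: [0.4688, -0.0735, 0.0556]
tool_rot: [179.9, -0.0, 4.8]
force: [0.5, -5.3, -1.2]
grip_width: 0.0007
grasp_force: 2.5
```

The force is up to 5 N at the expected stop position. One more nudge, then retreat and check.

```bash
python3 -m pendant '[{"tx":0,"ty":-0.03,"tz":0,"spin":0,"claw":1},{"tx":0,"ty":0,"tz":0,"spin":0,"claw":1}]'; python3 -m pendant '[{"tx":0,"ty":0.2,"tz":0,"spin":0,"claw":1},{"tx":0,"ty":0.6,"tz":0,"spin":0,"claw":1},{"tx":0,"ty":0.8,"tz":0,"spin":0,"claw":1},{"tx":0,"ty":0,"tz":-0.8,"spin":0,"claw":1},{"tx":0,"ty":0,"tz":-1,"spin":0,"claw":1},{"tx":0,"ty":0.9,"tz":-0.8,"spin":0,"claw":1},{"tx":0,"ty":1,"tz":0,"spin":0,"claw":1},{"tx":0,"ty":1,"tz":0,"spin":0,"claw":1},{"tx":0,"ty":0.5,"tz":0,"spin":0,"claw":1},{"tx":0,"ty":0,"tz":0,"spin":0,"claw":1}]'
python3 - <<'E'
from h import *
a=cams.read_camera("top")[195:265,212:356,::-1];b=cams.read_camera("scene")[190:280,250:394,::-1]
cv2.imwrite("pics/c8.png",cv2.resize(np.vstack([a,b]),None,fx=3.7,fy=3.7,interpolation=cv2.INTER_CUBIC))
E
```

```text
time_s: 20.55
tool_pos: [0.4688, -0.0734, 0.0556]
tool_rot: [179.8, -0.0, 4.7]
force: [2.5, -7.9, -2.4]
grip_width: 0.0005
grasp_force: 4.0
time_s: 21.8
tool_pos: [0.4889, -0.3204, 0.1848]
tool_rot: [-179.9, 0.1, 4.6]
force: [-0.3, 0.5, 0.9]
grip_width: 0.0004
grasp_force: 0.0
```

View pics/c8.png

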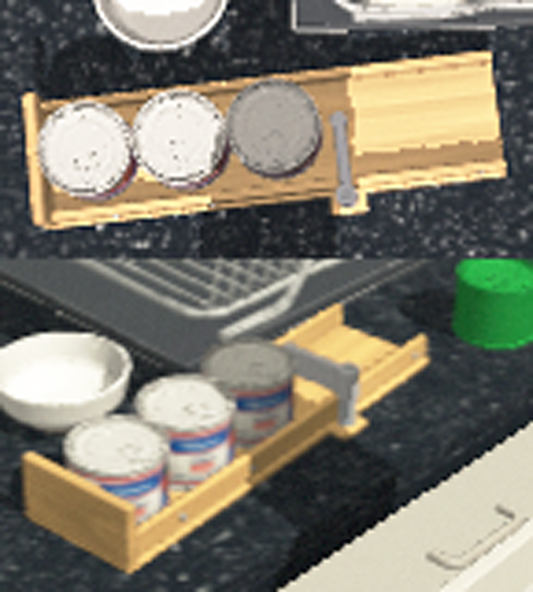

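The tins are touching and home, with the front one at (85,148) against the board. The bar lies square across the lane from its hinge at (347,197) to its tip at (339,118). Everything else is where it was.

```bash
python3 -c "
from cell import env;print(env.sign_off())"
```

```text
the job is handed in; nothing more can be done
None
```

The three tins are home against the end board, the retaining bar is shut to its stop behind the last tin, and the job is handed in at about 22 s of the 48 s allowed, with nothing else touched.

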